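# Snap the vent coupler onto the pressure filter and hold it pressed

### The arm

A 7-joint arm with a two-finger parallel gripper is mounted at the origin on the work surface. World frame = base frame: x ahead of the robot, y to its left, z up, the work surface at z = 0. Lengths are in m, angles in rad, forces in N, time in s.
With the tool pointing down it reaches from about 0.4 to 0.85 m from the base axis. Payload 10.4 kg.
Tool frame: the origin (TCP) lies midway between the tips of the shut fingers; the grasp point (between the pads) lies 19 mm behind it (manip.tcp_to_grasp is the distance from the TCP to the grasp point, in m); z points along the fingers, y is the line along which they close (so a half turn about z gives the same grasp; the last joint's range is limited). The gripper opens to 85 mm and grips with 20 to 120 N. Pads are 22 mm wide; open, the fingers measure 114 mm over their backs; the gripper's body (76 mm by 85 mm) begins 54 mm behind the grasp point. The pads swing forward as they close: fully open they stand 13 mm farther back than shut.
Start: joints at [-1.265, 0.332, -0.065, 1.46, 0.022, 1.35, -0.088], TCP at [0.202, 0.592, 0.21] pointing down, gripper open.
Joint ranges: [-2.6, 2.6], [-0.5, 2.12], [-1.47, 1.34], [0.16, 2.42], [-1.27, 4.41], [0.06, 2.06], [-2.6, 2.6]. Speed limits (rad/s): [2.22, 2.22, 2.79, 2.79, 3.14, 3.14, 3.14].

### API

Orientations are given as a unit quaternion [x, y, z, w].
In Python, from workcell import manip gives the robot as it stands.
- The arm moves only by the shell command python3 -m jog 'ROWS' [FORCE]. ROWS is a JSON object of lists of equal length, an entry for each row: "offset": the shift along the world's x, y, z in m, a list of three; "yaw": the turn about the world's z in degrees; "jaw": the closure, from 0 (fully open) to 1 (shut). A call has 1 to 20 rows; each row shifts and turns the commanded pose from where the row before left it; what a row does not reach is not made up. A row lasts 1/12 s, in which the tool goes at most 41.7 mm and 7.16 degrees, less where a joint would pass 70% of its speed; a pose out of reach is approached as far as the arm can. A call is refused whole if a number of a shift passes 0.0417 or a number of a turn 7.16, either way. A call with a gripper value outside its range is refused whole. The fingers move at their own pace and stop on an object; FORCE is the grip in N (left out, the last holds). Time passes only in rows, so rows that do not move let the fingers close. It gives the time, the measured TCP pose, the force, the opening and the grip force at its end, in the units of the state.
- manip.get_obs(): the state, without advancing time (a new reading comes with each control period).
- manip.camera(name): name is "scene" or "top"; returns a dict with "frame" (420x560x3 uint8, red, green, blue), "camera_matrix" (3x3 intrinsics, pixels), "distortion" ([k1, k2, p1, p2, k3] as OpenCV has them; the pictures are not rectified), "eye" and "attitude" of the camera in the world. Camera axes: x right, y up, looking along -z (the intrinsics and any distortion apply to the point x, -y, -z); pixel columns grow to the right and rows downward; lengths in m; the calibration is good to about 2 mm. A picture is of the moment at which its call begins. There is no depth.
- manip.hand_in(): hands the job in; it is judged then, once.
Trained networks look in a picture, given as the dict that the camera call returned (one of the last four; its "shot" number tells which), for a name from the list of things; names that differ only in an ending like _2 or _b are one class to them, and where a whole thing is asked for, a point or a joint stands for the part that bears it (a point fixed in the world has none). Each returns a list of dicts, best first, with "score" (0 to 1); they miss things now and then, are a little off and sometimes report something else, mostly with a low value. They report only what shows in the picture. A call takes as long as a camera call.
- manip.masks_of(picture, name): "region" (420x560 bool, what is visible of it).
- manip.tip_of(picture, name): "at" ([x, y, z] in m, in world coordinates, good to about 4 mm: a listed point, or the origin of a listed thing).
The state is a dict: "clock": time; "joint_pos": joint angles; "joint_velocities": joint speeds; "tau": joint torques, N m; "position": TCP position; "ee_rot": TCP orientation; "ft_force": force on the tool from outside, world axes, zero at the start; "torque": the same for the moment, N m; "grip_width": opening from 0.0 (shut) to 1.0 (fully open); "grasp_force": force on a finger pad.
Only numpy, scipy, OpenCV 4.12 (cv2) and the standard library are available. Lean on these libraries where they do the work, as an engineer would, in place of code of your own. Each camera call takes 0.05 s, during which the arm holds its last target. There are 200 camera calls.

### The job

Vent the pressure filter on the lab bench: first turn its swivel head by the black grip bar, counter-clockwise as seen from above, until it is fully against its stop and the tilted nipple faces the front of the filter. Then take the tall vent coupler (not the short blanking plug) out of the white rack, press it squarely onto the nipple until it snaps, and keep pressing so that the spring sleeve stays pushed most of the way down. Finish while still gripping and pressing the coupler like that; leave the plug and the rest of the bench standing where they are.

Things in the scene. Friction and masses are not known exactly. Their poses are not given: they have to be found in the camera images.
- filter: Squat round stainless pressure filter, fixed to the bench: diameter 136 mm, 40 mm high, bolts on its lid. Origin: centre of its underside; z up; front = its own -x side. A stop pin (10 mm thick, 30 mm high) stands on the lid 48 mm to the front and 23.5 mm to the -y side. The head turns about the filter's vertical centre line.
- head (a joint): Turn of the swivel head about the vertical (rad): 0 = against the stop pin, nipple facing the filter's front (-x side); starts between about -1.2 and -0.7, nipple towards the filter's +y side; grows counter-clockwise seen from above. Cannot pass 0. Stiff (0.2 N m friction): stays where left.
- head_grip (a point): Centre of the top edge of the head's black grip bar, on the turning axis, 116 mm above the bench. The bar is 46 mm long, 14 mm thick and 36 mm high (above the steel hub, diameter 52 mm); axes are the head's: x along the length of the bar (the nipple is on the -x side), y across its thickness, z up.
- nipple (a point): Steel nipple on the head, leaning 25 degrees from vertical towards the head's -x side. Origin: its root on its axis, 50 mm from the turning axis, 85 mm above the bench; z outward (push the coupler along -z). Stem 16 mm thick, tapering to 10 mm at the tip, z = 42 mm. Two sprung balls snap (about 7 N) as the coupler's mouth passes z = 27 to 17 mm; snapped home at z = 14.5 mm or less.
- sleeve (a joint): Travel (m) of the spring sleeve, a dark steel ring (diameter 30 mm, 6 mm high) around the nipple's foot: 0 = up (top face at z = 16 mm of the nipple), 0.010 = fully down, hard stop. The coupler's mouth pushes it down against 2 N, growing 1 N per mm to 12 N. It springs back; the snap alone holds it only about 2 to 3 mm down. The vent is open beyond 6 mm.
- coupler: Vent coupler, loose, 105 mm tall, 0.22 kg, mouth down in a hole of the rack. Origin: centre of its mouth; z along it to its closed end. Lower 45 mm: bright steel socket, 31 mm outside, 45 mm deep, funnel mouth (26 to 19 mm inside over 7 mm). 45 to 93 mm: dark steel grip, diameter 28 mm. Top: brass cap, diameter 31 mm. Round, so any grip direction will do.
- plug: Blanking plug, loose, in the rack's other hole, to be left there: all bright steel, only 75 mm tall, lower 45 mm diameter 31 mm, then a neck of 18 mm and a head of 31 mm. Origin: centre of its lower end.
- rack: White plastic rack block fixed to the bench, 80 x 170 x 40 mm (x, y, z), origin centre of its underside. Two holes, diameter 34 mm and 30 mm deep, 45 mm either side of its centre along its y; the fittings stand on the hole floors, 10 mm above the bench. Which hole holds which varies.
- reagent: Amber glass bottle, diameter 60 mm, 125 mm high, loose bystander; origin centre of its underside.
- jar: White plastic jar, diameter 64 mm, 85 mm high, loose bystander; origin centre of its underside.
- dish: Clear closed culture dish, diameter 90 mm, 18 mm high, loose bystander; origin centre of its underside.
- widemouth: White wide-mouth bottle, diameter 90 mm, 170 mm high, loose bystander; origin centre of its underside.
- beaker: Clear beaker, diameter 70 mm, 85 mm high, loose bystander; origin centre of its underside.

How it is judged:
By the outcome, as a careful person would: the job done as asked, in the order asked, and still so for the second after the job is handed in, while the arm keeps its last pose, push and grip.
It also fails if it takes over 51 s, if anything falls off the work surface, if the arm or the gripper's body presses on something with over 40 N, if the wrist force passes 120 N, or if a joint passes its speed limit or range.

## Working session

There is one attempt and no reset: what is moved stays moved. The work goes in short steps, Python scripts to look and compute and a shell command to move; the robot and the scene stay as the last step left them, time stands still between calls to the robot, and variables do not carry over. Pictures are saved under pics/ and viewed, at most 10 in all, crops included, and the job is handed in when it is done.

```bash
ls; mkdir -p pics
cat > h.py <<'E'
import numpy as np,cv2
from workcell import manip
from scipy.spatial.transform import Rotation as R
def proj(p,X):
    Rm=R.from_quat(p["attitude"]).as_matrix() if np.size(p["attitude"])==4 else np.array(p["attitude"])
    c=(np.atleast_2d(X)-p["eye"])@Rm*[1,-1,-1]
    return cv2.projectPoints(c,np.zeros(3),np.zeros(3),np.array(p["camera_matrix"]),np.array(p["distortion"]))[0][:,0]
def ray(p,uv):
    Rm=R.from_quat(p["attitude"]).as_matrix() if np.size(p["attitude"])==4 else np.array(p["attitude"])
    n=cv2.undistortPoints(np.array([[uv]],float),np.array(p["camera_matrix"]),np.array(p["distortion"]))[0,0]
    d=Rm@np.array([n[0],-n[1],-1]); return np.array(p["eye"]),d/np.linalg.norm(d)
def atz(p,uv,z):
    e,d=ray(p,uv); return e+d*(z-e[2])/d[2]
def tri(r):
    A=sum(np.eye(3)-np.outer(d,d) for e,d in r); b=sum((np.eye(3)-np.outer(d,d))@e for e,d in r)
    return np.linalg.solve(A,b)
def save(p,n): cv2.imwrite(f"pics/{n}.png",p["frame"][:,:,::-1])
E
python3 - <<'E'
from h import *
np.set_printoptions(precision=4,suppress=True)
for c in("scene","top"):
    p=manip.camera(c); save(p,c+"0"); print(c,p["eye"],p["attitude"],p["camera_matrix"][0],p["distortion"])
    for n in "filter head_grip nipple coupler plug rack reagent jar dish widemouth beaker".split():
        print(n,[(np.array(t["at"]),round(t["score"],2)) for t in manip.tip_of(p,n)[:2]])
o=manip.get_obs(); print(o)
E
python3 -m jog --help | head -20
```

```text
pics
scene [ 0.8445 -0.468   0.941 ] [0.2684 0.0733 0.2353 0.9312] [397.9712   0.     278.4855] [-0.0216  0.      0.      0.      0.    ]
filter [(array([ 0.6272,  0.1965, -0.0025]), 0.93)]
head_grip []
nipple [(array([0.6119, 0.1496, 0.0866]), 0.72)]
coupler [(array([ 0.5921, -0.1063,  0.0107]), 0.86)]
plug [(array([ 0.5648, -0.1835,  0.0091]), 0.72)]
rack [(array([ 0.5742, -0.1478,  0.0003]), 0.83)]
reagent [(array([0.4811, 0.4532, 0.0004]), 0.68), (array([ 0.7574, -0.0025, -0.0002]), 0.54)]
jar [(array([ 0.7598, -0.0027,  0.001 ]), 0.66)]
dish [(array([ 0.3738,  0.0113, -0.0044]), 0.55)]
widemouth [(array([ 0.6799, -0.4403,  0.0011]), 0.69)]
beaker [(array([0.6759, 0.3521, 0.0007]), 0.71)]
top [0.4784 0.0151 1.1678] [ 0.0203 -0.0442 -0.698   0.7144] [424.32     0.     280.1752] [-0.0476  0.      0.      0.      0.    ]
filter [(array([0.6282, 0.1963, 0.0051]), 0.82)]
head_grip [(array([0.6287, 0.1934, 0.1176]), 0.96)]
nipple [(array([0.61  , 0.1483, 0.0845]), 0.7)]
coupler [(array([ 0.5852, -0.1046,  0.0076]), 0.74)]
plug [(array([ 0.5622, -0.1936,  0.0105]), 0.62)]
rack [(array([
[... 205 characters left out ...]
087, 0.0003]), 0.55)]
widemouth [(array([ 0.6812, -0.4393,  0.0027]), 0.76)]
beaker [(array([ 0.6785,  0.3558, -0.0003]), 0.73)]
{'clock': 1.2, 'joint_pos': array([-1.2646,  0.3322, -0.0647,  1.4601,  0.0216,  1.3499, -0.0885]), 'joint_velocities': array([-0.0004,  0.0012,  0.001 ,  0.0012,  0.0005,  0.0018, -0.0012]), 'tau': array([  0.0004, -62.5235,   0.0496, -39.1835,   0.0166,   0.0015,
         0.    ]), 'position': array([0.2018, 0.5915, 0.2099]), 'ee_rot': array([ 0.1637,  0.9865,  0.    , -0.    ]), 'ft_force': array([-0.3189, -0.3712, -0.4883]), 'torque': array([-0.0144, -0.0017,  0.0311]), 'grasp_force': 0.0, 'grip_width': 1.002589191705334}invalid input: not JSON, or not a number
```

Run:
```python
import cv2
a=cv2.imread("pics/scene0.png");b=cv2.imread("pics/top0.png")
from h import *
p=manip.camera("scene");print(proj(p,[.628,.195,.1]));q=manip.camera("top");print(proj(q,[.628,.195,.1]))
u,v=proj(p,[.628,.195,.08])[0].astype(int);s,t=proj(q,[.628,.195,.08])[0].astype(int)
print(u,v,s,t)
c1=cv2.resize(a[v-60:v+60,u-50:u+50],(400,480),interpolation=cv2.INTER_CUBIC)
c2=cv2.resize(b[t-60:t+60,s-50:s+50],(400,480),interpolation=cv2.INTER_CUBIC)
cv2.imwrite("pics/crop.png",np.hstack([c1,c2]))
```

```text
[[328.40491249 156.79055376]]
[[195.65454609 187.80788649]]
327 161 196 188
```

View pics/scene0.png

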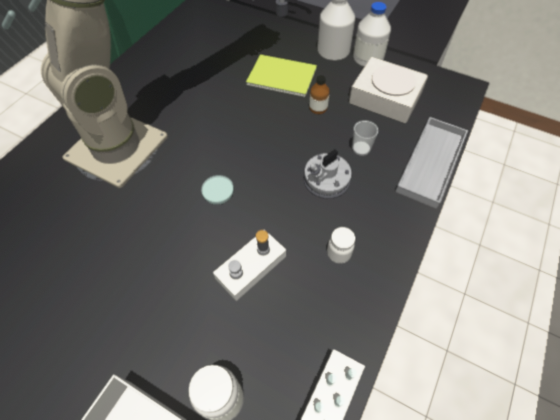

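View pics/crop.png

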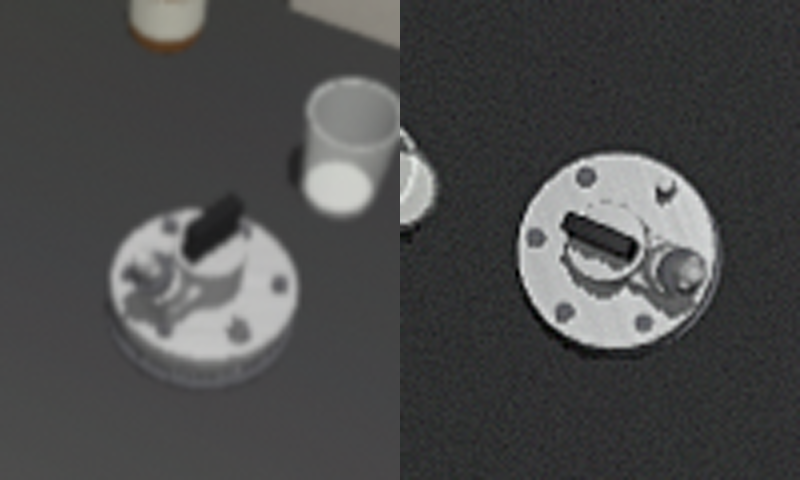

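View pics/top0.png

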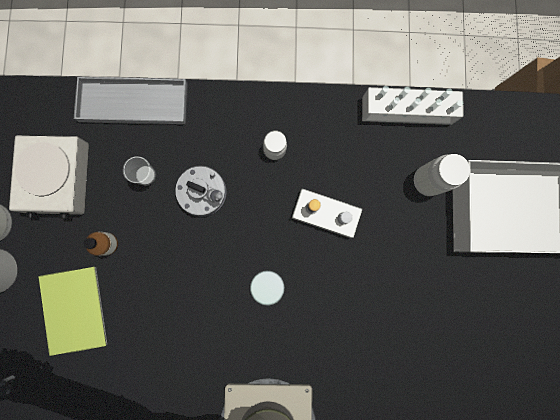

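Run:
```python
from h import *
np.set_printoptions(precision=4,suppress=True)
P=[manip.camera(c) for c in("scene","top")]
for z in(.04,.055,.07): print("pin",z,atz(P[1],(146+66.2,128+47),z), atz(P[1],(200,188),z))
e=[np.subtract(atz(P[1],(146+(x-400)/4,128+y/4),.116)[:2],0) for x,y in((570,225),(635,252))]
print("bar",e,np.degrees(np.arctan2(*(e[0]-e[1])[::-1])),(e[0]+e[1])/2)
for n in("coupler","plug","head_grip","rack","filter","nipple"):
    T=[];r=[]
    for p in P:
        m=manip.masks_of(p,n)
        if not m: print(n,"no");continue
        g=m[0]["region"]
        f=p["frame"].astype(int)
        if n=="coupler": g=g&(f[:,:,0]>f[:,:,2]+50)
        if n=="head_grip": g=g&(f.sum(2)<120)
        v,u=np.nonzero(g); c=(u.mean(),v.mean()); r.append(ray(p,c)); T.append((np.round(c,1),len(u),round(m[0]["score"],2)))
        if n=="rack": print(np.array([atz(p,q,.04) for q in cv2.boxPoints(cv2.minAreaRect(np.c_[u,v].astype(np.float32)))]))
    print(n,T,tri(r) if len(r)==2 else "")
# grip-bar fit in each view: dark pixels near the head
for p in P:
    h=[t["at"] for n in("head_grip","nipple","filter") for t in manip.tip_of(p,n)[:1]]; print(np.array(h))
```

```text
pin 0.04 [0.6722 0.1623 0.04  ] [0.6362 0.1935 0.04  ]
pin 0.055 [0.6696 0.1604 0.055 ] [0.6341 0.1911 0.055 ]
pin 0.07 [0.667  0.1584 0.07  ] [0.632  0.1888 0.07  ]
bar [array([0.6342, 0.2104]), array([0.6183, 0.1694])] 68.8005598480906 [0.6263 0.1899]
coupler [(array([261.6, 236.3]), 118, 0.61), (array([314.2, 204.6]), 108, 0.59)] [ 0.5919 -0.1049  0.1089]
plug [(array([234.7, 269.6]), 203, 0.46), (array([344.3, 218. ]), 136, 0.53)] [ 0.5642 -0.191   0.0576]
head_grip no
head_grip [(array([196.3, 187.3]), 43, 0.82)] 
[[ 0.5143 -0.2224  0.04  ]
 [ 0.5632 -0.0471  0.04  ]
 [ 0.6564 -0.0868  0.04  ]
 [ 0.6035 -0.2528  0.04  ]]
[[ 0.5591 -0.0513  0.04  ]
 [ 0.6439 -0.0777  0.04  ]
 [ 0.5929 -0.244   0.04  ]
 [ 0.5084 -0.2163  0.04  ]]
rack [(array([249.5, 267.6]), 2017, 0.7), (array([326.1, 213.6]), 1787, 0.75)] [ 0.5783 -0.151   0.0041]
filter [(array([327.3, 175.7]), 1777, 0.63), (array([200.8, 191.6]), 1974, 0.83)] [0.6312 0.1958 0.015 ]
nipple [(array([325. , 167.2]), 602, 0.65), (array([202.9, 190.6]), 523, 0.76)] [0.6263 0.1818 0.068 ]
[[ 0.6291  0.195   0.1126]
 [ 0.6112  0.1493  0.0858]
 [ 0.7577 -0.001  -0.0018]]
[[0.6299 0.194  0.1196]
 [0.6083 0.1507 0.0849]
 [0.6321 0.1965 0.0019]]
```

```bash
python3 -m jog '{"offset":[[0.021,-0.02,0],[0.021,-0.02,0],[0.021,-0.02,0],[0.021,-0.02,0],[0.021,-0.02,0],[0.021,-0.02,0],[0.021,-0.02,0],[0.021,-0.02,0],[0.021,-0.02,0],[0.021,-0.02,0],[0.021,-0.02,0],[0.021,-0.02,0],[0.021,-0.02,0],[0.021,-0.02,0],[0.021,-0.02,0],[0.021,-0.02,0],[0.021,-0.02,0],[0.021,-0.02,0],[0.021,-0.02,0],[0.021,-0.02,0]],"yaw":[-4.6,-4.6,-4.6,-4.6,-4.6,-4.6,-4.6,-4.6,-4.6,-4.6,-4.6,-4.6,-4.6,-4.6,-4.6,-4.6,-4.6,-4.6,-4.6,-4.6],"jaw":[0,0,0,0,0,0,0,0,0,0,0,0,0,0,0,0,0,0,0,0]}' 40
cat >> h.py <<'E'
def st():
    o=manip.get_obs(); Rm=R.from_quat(o["ee_rot"]).as_matrix()
    print("t %.2f"%o["clock"],"pos",np.round(o["position"],4),"ydir %.1f"%np.degrees(np.arctan2(Rm[1,1],Rm[0,1])),"z",np.round(Rm[:,2],3),"F",np.round(o["ft_force"],1),"M",np.round(o["torque"],2),"w %.3f g %.1f"%(o["grip_width"],o["grasp_force"]),"J",np.round(o["joint_pos"],2))
E
python3 -c "from h import *;st()"
```

```text
clock: 3.97
position: [0.6227, 0.1906, 0.2101]
ee_rot: [0.824, 0.566, 0.0, 0.0]
ft_force: [0.7, -0.2, 0.3]
grip_width: 1.0
grasp_force: 0.0
t 3.97 pos [0.6227 0.1906 0.2101] ydir -21.0 z [ 0.  0. -1.] F [ 0.7 -0.2  0.3] M [0.   0.   0.06] w 1.000 g 0.0 J [-0.69  0.41  0.44  1.41 -0.17  1.37 -0.61]
```

```bash
python3 -m jog '{"offset":[[0.004,0.002,-0.02],[0.003,0.002,-0.03],[0,0,-0.03],[0,0,-0.03],[0,0,-0.013],[0,0,0],[0,0,0],[0,0,0],[0,0,0],[0,0,0],[0,0,0],[0,0,0]],"yaw":[0,0,0,0,0,0,0,0,0,0,0,0],"jaw":[0,0,0,0,0.2,0.5,0.8,1,1,1,1,1]}' 40; python3 -c "from h import *;st()"
```

```text
clock: 4.97
position: [0.6293, 0.1961, 0.089]
ee_rot: [0.823, 0.568, 0.001, -0.0]
ft_force: [-3.6, 0.8, 7.8]
grip_width: 0.143
grasp_force: 39.4
t 4.97 pos [0.6293 0.1961 0.089 ] ydir -20.8 z [ 0.002  0.001 -1.   ] F [-3.6  0.8  7.8] M [-0.01  0.85 -0.11] w 0.143 g 39.4 J [-0.68  0.51  0.41  1.53 -0.22  1.15 -0.58]
```

```bash
python3 -m jog '{"offset":[[0,0,0],[0,0,0],[0,0,0],[0,0,0],[0,0,0],[0,0,0],[0,0,0],[0,0,0],[0,0,0],[0,0,0],[0,0,0],[0,0,0],[0,0,0],[0,0,0]],"yaw":[3,3,3,3,3,3,3,3,3,3,3,3,2,0],"jaw":[1,1,1,1,1,1,1,1,1,1,1,1,1,1]}' 60; python3 -c "from h import *;st()"
```

```text
clock: 6.13
position: [0.6291, 0.1961, 0.089]
ee_rot: [0.593, 0.805, 0.001, 0.0]
ft_force: [-4.9, -0.2, 8.5]
grip_width: 0.138
grasp_force: 59.8
t 6.13 pos [0.6291 0.1961 0.089 ] ydir 17.3 z [ 0.001  0.002 -1.   ] F [-4.9 -0.2  8.5] M [ 0.    1.15 -0.11] w 0.138 g 59.8 J [-0.58  0.5   0.28  1.52 -0.15  1.14  0.03]
```

```bash
python3 -m jog '{"offset":[[0,0,0],[0,0,0],[0,0,0],[0,0,0]],"yaw":[2,2,2,0],"jaw":[1,1,1,1]}' 60; python3 -c "from h import *;st()"; python3 -m jog '{"offset":[[0,0,0],[0,0,0],[0,0,0],[0,0,0]],"yaw":[2,2,2,0],"jaw":[1,1,1,1]}' 60; python3 -c "from h import *;st()"
```

```text
clock: 6.47
position: [0.629, 0.1961, 0.089]
ee_rot: [0.55, 0.835, 0.001, 0.0]
ft_force: [-5.6, -0.3, 8.2]
grip_width: 0.138
grasp_force: 59.8
t 6.47 pos [0.629  0.1961 0.089 ] ydir 23.3 z [ 0.001  0.001 -1.   ] F [-5.6 -0.3  8.2] M [-0.08  1.21 -0.1 ] w 0.138 g 59.8 J [-0.57  0.5   0.26  1.52 -0.14  1.14  0.13]
clock: 6.8
position: [0.6291, 0.1961, 0.0891]
ee_rot: [0.506, 0.862, 0.001, -0.0]
ft_force: [-5.1, 0.2, 7.2]
grip_width: 0.139
grasp_force: 70.1
t 6.80 pos [0.6291 0.1961 0.0891] ydir 29.2 z [ 0.001  0.002 -1.   ] F [-5.1  0.2  7.2] M [ 0.16  1.18 -1.37] w 0.139 g 70.1 J [-0.55  0.49  0.25  1.52 -0.13  1.14  0.23]
```

```bash
python3 -m jog '{"offset":[[0,0,0],[0,0,0],[0,0,0],[0,0,0.02],[0,0,0.04],[0,0,0.04],[0,-0.03,0.02],[-0.005,-0.04,0],[-0.005,-0.04,0],[-0.005,-0.04,0],[-0.005,-0.04,0],[-0.005,-0.04,0],[-0.005,-0.04,0],[-0.005,-0.03,0],[0,0,0]],"yaw":[0,0,0,0,0,0,0,0,0,0,0,0,0,0,0],"jaw":[0.5,0,0,0,0,0,0,0,0,0,0,0,0,0,0]}' 60
python3 - <<'E'
from h import *
np.set_printoptions(precision=4,suppress=True)
st()
P=[manip.camera(c) for c in("scene","top")]
for p in P:
    for n in ("head_grip","nipple","coupler","filter"): print(n,[(np.array(t["at"]),round(t["score"],2)) for t in manip.tip_of(p,n)[:1]])
C=[]
for p in P:
    u,v=proj(p,[.629,.195,.08])[0].astype(int)
    C.append(cv2.resize(p["frame"][v-50:v+50,u-50:u+50,::-1],(400,400),interpolation=cv2.INTER_CUBIC)); print(u,v)
cv2.imwrite("pics/crop2.png",np.hstack(C))
E
```

```text
clock: 8.05
position: [0.5921, -0.1132, 0.2077]
ee_rot: [0.511, 0.86, -0.001, 0.001]
ft_force: [-0.2, -0.2, 1.0]
grip_width: 0.998
grasp_force: 0.0
t 8.05 pos [ 0.5921 -0.1132  0.2077] ydir 28.6 z [ 0.001 -0.003 -1.   ] F [-0.2 -0.2  1. ] M [-0.06  0.01  0.  ] w 0.998 g 0.0 J [-0.22  0.29  0.41  1.55 -0.11  1.33  0.7 ]
head_grip [(array([0.624 , 0.1988, 0.1123]), 0.89)]
nipple [(array([0.6499, 0.1486, 0.0864]), 0.79)]
coupler [(array([ 0.5895, -0.1054,  0.0094]), 0.77)]
filter [(array([0.627 , 0.1971, 0.0021]), 0.7)]
head_grip [(array([0.6278, 0.1932, 0.12  ]), 0.84)]
nipple [(array([0.6474, 0.1488, 0.0861]), 0.81)]
coupler [(array([ 0.5853, -0.1054,  0.0087]), 0.59)]
filter [(array([0.6314, 0.1948, 0.0015]), 0.83)]
328 161
196 188
```

View pics/crop2.png

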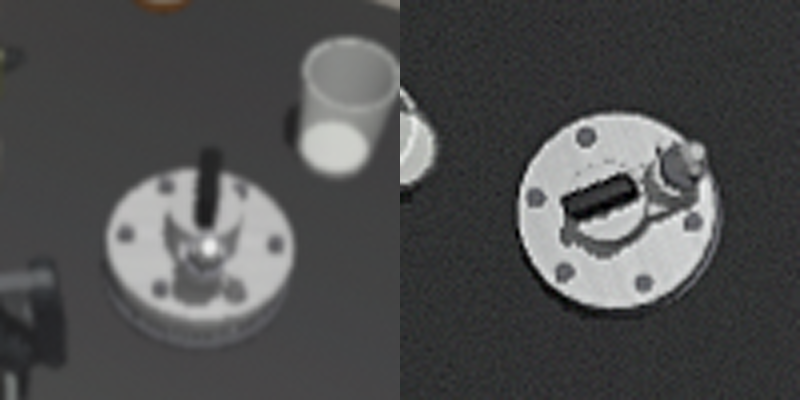

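Run:
```python
from h import *
np.set_printoptions(precision=4,suppress=True)
P=[manip.camera(c) for c in("scene","top")]
t=tri([ray(P[0],(330,172)),ray(P[1],(219.2,176.2))]);print("tip",t)
for a in(-60,-64,-68,-72):
    d=np.array([np.cos(np.radians(a)),np.sin(np.radians(a)),0]);ax=np.array([.629,.195,0]);y=np.array([-d[1],d[0],0])
    tip=ax+d*.0677+[0,0,.123]
    bar=[ax-d*.023*s+y*.007*k+[0,0,.116] for s in(1,-1) for k in(1,-1)]
    q=[proj(p,[tip]+bar+[ax-d*.023+[0,0,.116]]) for p in P]
    print(a,tip[:2],((q[0]-[278,111])*4)[:5].round().tolist(),((q[1]-[146,138])*4+[400,0])[:5].round().tolist())
for p in P:
    for n in ("head_grip","nipple","coupler"): print(n,[(np.array(t["at"]),round(t["score"],2)) for t in manip.tip_of(p,n)[:1]])
```

```text
tip [0.6568 0.135  0.1196]
-60 [0.6629 0.1364] [[216.0, 243.0], [212.0, 142.0], [192.0, 142.0], [219.0, 195.0], [198.0, 196.0]] [[690.0, 141.0], [556.0, 202.0], [567.0, 221.0], [622.0, 167.0], [633.0, 186.0]]
-64 [0.6587 0.1342] [[209.0, 243.0], [215.0, 142.0], [194.0, 142.0], [217.0, 196.0], [195.0, 195.0]] [[693.0, 148.0], [556.0, 199.0], [565.0, 219.0], [624.0, 169.0], [633.0, 189.0]]
-68 [0.6544 0.1322] [[202.0, 243.0], [217.0, 143.0], [196.0, 141.0], [214.0, 196.0], [193.0, 194.0]] [[696.0, 154.0], [556.0, 196.0], [563.0, 217.0], [626.0, 171.0], [633.0, 192.0]]
-72 [0.6499 0.1306] [[194.0, 242.0], [220.0, 144.0], [199.0, 141.0], [212.0, 196.0], [191.0, 194.0]] [[698.0, 162.0], [556.0, 194.0], [562.0, 215.0], [627.0, 173.0], [633.0, 194.0]]
head_grip [(array([0.6274, 0.1993, 0.1157]), 0.75)]
nipple [(array([0.6486, 0.1484, 0.0849]), 0.91)]
coupler [(array([ 0.5907, -0.1082,  0.0082]), 0.64)]
head_grip [(array([0.6266, 0.1944, 0.1222]), 0.84)]
nipple [(array([0.6501, 0.1486, 0.0837]), 0.69)]
coupler []
```

```bash
python3 -m jog '{"offset":[[-0.002,0.008,0],[0,0,-0.035],[0,0,-0.035],[0,0,-0.035],[0,0,-0.03],[0,0,-0.01],[0,0,0],[0,0,0],[0,0,0],[0,0,0],[0,0,0],[0,0,0]],"yaw":[-2.6,0,0,0,0,0,0,0,0,0,0,0],"jaw":[0,0,0,0,0,0,0.4,0.7,1,1,1,1]}' 25; python3 -c "from h import *;st()"
```

```text
clock: 9.95
position: [0.5927, -0.0969, 0.0638]
ee_rot: [0.526, 0.851, 0.001, 0.001]
ft_force: [-2.6, -0.1, 7.2]
grip_width: 0.351
grasp_force: 24.1
t 9.95 pos [ 0.5927 -0.0969  0.0638] ydir 26.5 z [ 0.002 -0.    -1.   ] F [-2.6 -0.1  7.2] M [-0.26  0.62 -0.03] w 0.351 g 24.1 J [-0.22  0.41  0.37  1.71 -0.17  1.05  0.68]
```

```bash
python3 -m jog '{"offset":[[0,0,0],[0,0,0],[0,0,0],[-0.002,-0.008,0],[0,0,0],[0,0,0],[0,0,0],[0,0,0],[0,0,0],[0,0,0],[0,0,0]],"yaw":[0,0,0,0,0,0,0,0,0,0,0],"jaw":[0.4,0.2,0.2,0.2,0.2,0.4,0.7,1,1,1,1]}' 25; python3 -c "from h import *;st()
p=manip.camera('scene');q=manip.camera('top');C=[]
for r in(p,q):
    u,v=proj(r,[.59,-.105,.08])[0].astype(int);C.append(cv2.resize(r['frame'][v-50:v+50,u-50:u+50,::-1],(400,400),interpolation=cv2.INTER_CUBIC))
cv2.imwrite('pics/g.png',np.hstack(C))"
```

```text
clock: 10.87
position: [0.5899, -0.1043, 0.062]
ee_rot: [0.526, 0.851, 0.0, 0.0]
ft_force: [1.2, -0.2, 0.2]
grip_width: 0.351
grasp_force: 24.7
t 10.87 pos [ 0.5899 -0.1043  0.062 ] ydir 26.6 z [ 0.  0. -1.] F [ 1.2 -0.2  0.2] M [ 0.08 -0.09 -0.02] w 0.351 g 24.7 J [-0.2   0.41  0.38  1.72 -0.17  1.04  0.69]
```

View pics/g.png

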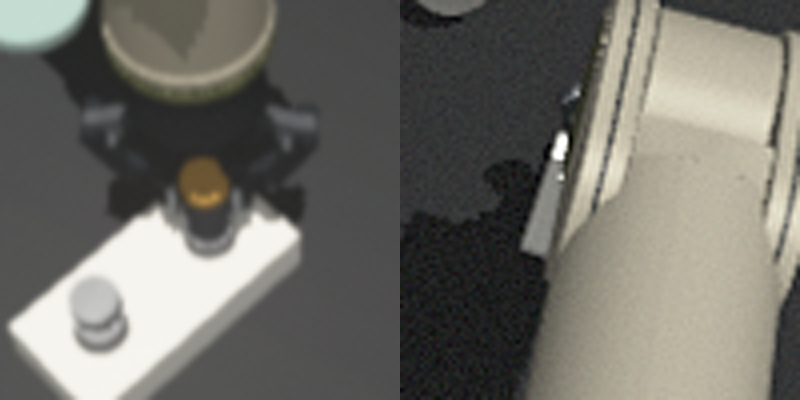

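```bash
python3 -m jog '{"offset":[[0,0,0.01],[0,0,0.01],[0,0,0],[0.0018,-0.0037,0],[0.0018,-0.0037,0],[0.0018,-0.0037,0],[0.0018,-0.0037,0],[0.0018,-0.0037,0],[0.0018,-0.0037,0],[0.0018,-0.0037,0],[0,0,0],[0,0,0]],"yaw":[0,0,0,0,0,0,0,0,0,0,0,0],"jaw":[1,1,1,1,1,1,1,1,1,1,1,1]}' 25; python3 -c "from h import *;st()
p=manip.camera('scene')
r=p;u,v=proj(r,[.59,-.105,.08])[0].astype(int);cv2.imwrite('pics/t.png',cv2.resize(r['frame'][v-50:v+50,u-50:u+50,::-1],(500,500),interpolation=cv2.INTER_CUBIC))"
```

```text
clock: 11.97
position: [0.6022, -0.1307, 0.0817]
ee_rot: [0.526, 0.851, -0.0, -0.0]
ft_force: [0.0, 0.7, -0.8]
grip_width: 0.349
grasp_force: 25.2
t 11.97 pos [ 0.6022 -0.1307  0.0817] ydir 26.5 z [-0. -0. -1.] F [ 0.   0.7 -0.8] M [ 0.35  0.27 -0.01] w 0.349 g 25.2 J [-0.17  0.43  0.39  1.65 -0.18  1.1   0.73]
```

View pics/t.png

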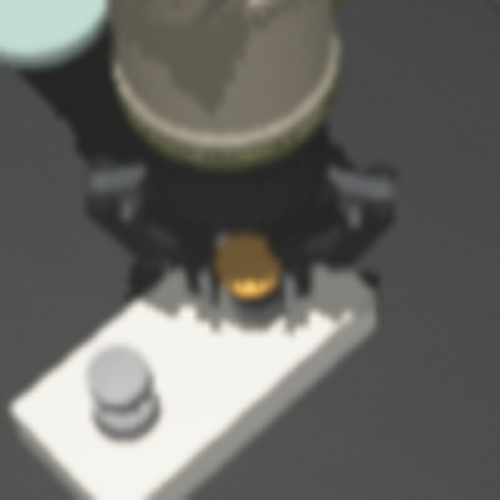

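```bash
python3 -m jog '{"offset":[[0,0,0],[0,0,0],[0,0,0.01],[0,0,0.03],[0,0,0.03],[0,0,0.03],[0,0,0.03],[0,0,0.01],[0,0,0],[0,0,0],[0,0,0]],"yaw":[0,0,0,0,0,0,0,0,0,0,0],"jaw":[1,1,1,1,1,1,1,1,1,1,1]}' 100; python3 -c "from h import *;st()
p=manip.camera('scene')
G=manip.get_obs()['position']+[0,0,.019];d=np.array([.4305,-.9026,0])
r=p;u,v=proj(r,G)[0].astype(int);cv2.imwrite('pics/t2.png',cv2.resize(r['frame'][v-50:v+50,u-50:u+50,::-1],(600,600),interpolation=cv2.INTER_CUBIC))
f=p['frame'].astype(int);m=(f[:,:,0]>f[:,:,2]+50);m[:v-40]=0;m[v+40:]=0;m[:,:u-40]=0;m[:,u+40:]=0
y,x=np.nonzero(m);print('cap',x.mean(),y.mean(),len(x))
for t in(0,15,20,25,30,35):
  a=np.radians(t);w=d*np.sin(a)+[0,0,np.cos(a)]
  q=proj(p,[G+w*.028,G+w*.034,G-w*.071,G-w*.026]);print(t,q.round(1).tolist(),((q-[u-50,v-50])*6).round().tolist())"
```

```text
clock: 12.93
position: [0.6016, -0.1303, 0.2201]
ee_rot: [0.526, 0.851, -0.001, -0.001]
ft_force: [0.0, -0.2, -3.2]
grip_width: 0.328
grasp_force: 98.8
t 12.93 pos [ 0.6016 -0.1303  0.2201] ydir 26.6 z [-0.002  0.    -1.   ] F [ 0.  -0.2 -3.2] M [-0.03 -0.03 -0.01] w 0.328 g 98.8 J [-0.19  0.32  0.42  1.49 -0.13  1.36  0.7 ]
cap 256.4117647058824 212.16339869281046 153
0 [[255.8, 211.0], [255.6, 209.4], [258.4, 234.5], [257.3, 224.4]] [[299.0, 258.0], [297.0, 249.0], [314.0, 399.0], [308.0, 338.0]]
15 [[255.5, 214.4], [255.2, 213.5], [259.0, 226.7], [257.5, 221.4]] [[297.0, 278.0], [295.0, 273.0], [318.0, 352.0], [309.0, 321.0]]
20 [[255.4, 215.6], [255.1, 215.0], [259.2, 224.0], [257.6, 220.4]] [[296.0, 285.0], [295.0, 282.0], [319.0, 336.0], [309.0, 314.0]]
25 [[255.3, 216.8], [255.1, 216.5], [259.3, 221.2], [257.6, 219.3]] [[296.0, 293.0], [294.0, 291.0], [320.0, 319.0], [310.0, 308.0]]
30 [[255.3, 218.0], [255.0, 218.0], [259.4, 218.4], [257.7, 218.2]] [[296.0, 300.0], [294.0, 300.0], [321.0, 302.0], [310.0, 301.0]]
35 [[255.2, 219.3], [254.9, 219.5], [259.5, 215.6], [257.7, 217.2]] [[295.0, 308.0], [294.0, 309.0], [321.0, 286.0], [310.0, 295.0]]
```

View pics/t2.png

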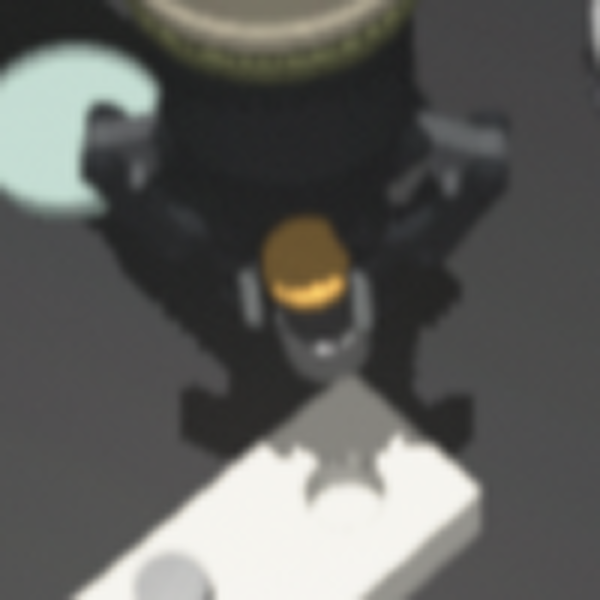

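```bash
python3 -m jog '{"offset":[[0,0,0.02],[0,0,0.02],[0,0,0.02],[0,0,0.02],[0,0,0.02],[0,0,0],[0,0,0],[0,0,0],[0,0,0],[0,0,0],[0,0,0],[0,0,0]],"yaw":[-7,-7,-7,-7,-7,-7,-7,-7,-7,-7,0,0],"jaw":[1,1,1,1,1,1,1,1,1,1,1,1]}' 100; python3 -c "from h import *;st()
p=manip.camera('scene')
G=manip.get_obs()['position']+[0,0,.019]
Rm=R.from_quat(manip.get_obs()['ee_rot']).as_matrix();y=Rm[:,1];d=np.array([y[1],-y[0],0]);print(d)
r=p;u,v=proj(r,G)[0].astype(int);cv2.imwrite('pics/t3.png',cv2.resize(r['frame'][v-50:v+50,u-50:u+50,::-1],(600,600),interpolation=cv2.INTER_CUBIC));save(p,'full3')
for t in(0,10,15,20,25,30):
  a=np.radians(t);w=d*np.sin(a)+[0,0,np.cos(a)]
  q=proj(p,[G,G+w*.022,G+w*.034,G-w*.071,G-w*.026]);print(t,((q-[u-50,v-50])*6).round().tolist())"
```

```text
clock: 13.98
position: [0.6021, -0.1302, 0.3207]
ee_rot: [0.918, 0.397, -0.001, -0.0]
ft_force: [0.5, 0.0, -3.0]
grip_width: 0.33
grasp_force: 99.0
t 13.98 pos [ 0.6021 -0.1302  0.3207] ydir -43.2 z [-0.002 -0.    -1.   ] F [ 0.5  0.  -3. ] M [ 0.01 -0.01 -0.03] w 0.330 g 99.0 J [-0.31  0.31  0.6   1.32 -0.17  1.56 -0.49]
[-0.68432599 -0.72917551  0.        ]
0 [[304.0, 302.0], [300.0, 260.0], [297.0, 237.0], [318.0, 424.0], [310.0, 349.0]]
10 [[304.0, 302.0], [287.0, 264.0], [278.0, 243.0], [353.0, 412.0], [323.0, 345.0]]
15 [[304.0, 302.0], [281.0, 267.0], [268.0, 247.0], [371.0, 405.0], [330.0, 342.0]]
20 [[304.0, 302.0], [276.0, 270.0], [259.0, 251.0], [387.0, 397.0], [336.0, 339.0]]
25 [[304.0, 302.0], [270.0, 273.0], [251.0, 256.0], [404.0, 389.0], [343.0, 335.0]]
30 [[304.0, 302.0], [265.0, 276.0], [243.0, 261.0], [419.0, 379.0], [349.0, 332.0]]
```

View pics/t3.png

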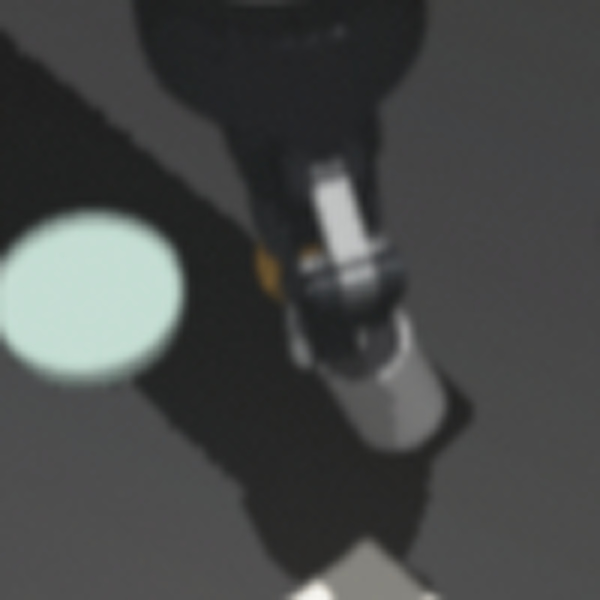

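```bash
cat > fit.py <<'E'
from h import *
from scipy.optimize import least_squares
def circ(c,w,r):
    e=np.cross(w,[0,0,1.]) if abs(w[2])<.999 else np.array([1.,0,0]); e/=np.linalg.norm(e); f=np.cross(w,e)
    a=np.linspace(0,2*np.pi,60)[:,None]; return c+r*(np.cos(a)*e+np.sin(a)*f)
def fit(p,G,y,org,sc,sock,cap,x0=(15,0,0)):
    d=np.array([y[1],-y[0],0]);d/=np.linalg.norm(d)
    def hull(x,z0,z1):
        t=np.radians(x[0]);w=d*np.sin(t)+[0,0,np.cos(t)];n=d*np.cos(t)-[0,0,np.sin(t)]
        m=G-w*(.071-x[2]/1e3)+n*x[1]/1e3
        q=proj(p,np.vstack([circ(m+w*z0,w,.0155),circ(m+w*z1,w,.0155)]))
        return cv2.convexHull(((q-org)*sc).astype(np.float32))
    def res(x):
        return [cv2.pointPolygonTest(hull(x,0,.045),u,True) for u in sock]+[cv2.pointPolygonTest(hull(x,.093,.105),u,True) for u in cap]
    s=least_squares(res,x0,diff_step=1e-2,x_scale=[5,3,3],method="trf"); print("tilt,lat,axial",s.x.round(2),"res px",np.round(s.fun,1)); return s.x
E
python3 - <<'E'
from fit import *
p=manip.camera("scene");o=manip.get_obs();G=o["position"]+[0,0,.019];y=R.from_quat(o["ee_rot"]).as_matrix()[:,1]
org=proj(p,G)[0].astype(int)-50
S=[(408.,320.),(430.,365.),(447.,400.),(325.,380.),(350.,415.),(400.,452.)]
for x0 in((15,1,1),(25,-8,-5),(10,5,-8)): fit(p,G,y,org,6,S,[(257.,265.)],x0)
fit(p,G,y,org,6,S,[],(15,-2,1))
E
```

```text
tilt,lat,axial [ 14.78  -8.45 -11.27] res px [-3.   0.2 -0.  -2.  -0.3 -0.3 -0.4]
tilt,lat,axial [ 14.78  -8.45 -11.27] res px [-3.   0.2 -0.  -2.  -0.3 -0.3 -0.4]
tilt,lat,axial [ 14.78  -8.45 -11.27] res px [-3.   0.2 -0.  -2.  -0.3 -0.3 -0.4]
tilt,lat,axial [ 14.34  -8.91 -11.28] res px [-2.5  0.1 -0.4 -2.5 -0.2 -0.1]
```

```bash
python3 -m jog '{"offset":[[0.0052,0.0165,-0.0075],[0.0052,0.0165,-0.0075],[0.0052,0.0165,-0.0075],[0.0052,0.0165,-0.0075],[0.0052,0.0165,-0.0075],[0.0052,0.0165,-0.0075],[0.0052,0.0165,-0.0075],[0.0052,0.0165,-0.0075],[0.0052,0.0165,-0.0075],[0.0052,0.0165,-0.0075],[0.0052,0.0165,-0.0075],[0.0052,0.0165,-0.0075],[0.0052,0.0165,-0.0075],[0.0052,0.0165,-0.0075],[0,0,0],[0,0,0]],"yaw":[4.9,4.9,4.9,4.9,4.9,4.9,4.9,4.9,4.9,4.9,4.9,4.9,4.9,4.9,0,0],"jaw":[1,1,1,1,1,1,1,1,1,1,1,1,1,1,1,1]}' 100
cat > rep.py <<'E'
from h import *
np.set_printoptions(precision=4,suppress=True)
st();o=manip.get_obs();A=np.array([.629,.1955]);d=np.array([.4305,-.9026]);e=np.array([.9026,.4305])
v=o["position"][:2]-A;print("TCP r,tang,z mm",(v@d*1e3).round(1),(v@e*1e3).round(1),(o["position"][2]*1e3).round(1),"F_r,F_t,F_z",np.round([o["ft_force"][:2]@d,o["ft_force"][:2]@e,o["ft_force"][2]],1))
import sys
for c in sys.argv[1:]:
    p=manip.camera(c);save(p,"r%d_%s"%(o["clock"]*100,c))
    for n in("coupler","nipple","head_grip"):
        for t in manip.tip_of(p,n)[:1]:
            a=np.array(t["at"]);w=a[:2]-A;print(c,n,a,round(t["score"],2),"r,t",(w@d*1e3).round(1),(w@e*1e3).round(1))
E
python3 rep.py scene top
```

```text
clock: 15.42
position: [0.6748, 0.1017, 0.2158]
ee_rot: [0.535, 0.845, -0.0, -0.001]
ft_force: [-0.8, -1.1, -1.6]
grip_width: 0.332
grasp_force: 99.1
t 15.42 pos [0.6748 0.1017 0.2158] ydir 25.4 z [-0.002  0.    -1.   ] F [-0.8 -1.1 -1.6] M [-0.06 -0.08 -0.01] w 0.332 g 99.1 J [-0.43  0.47  0.31  1.29 -0.14  1.4   0.32]
TCP r,tang,z mm 104.4 1.0 215.8 F_r,F_t,F_z [ 0.6 -1.2 -1.6]
scene coupler [0.6644 0.1227 0.1688] 0.56 r,t 80.9 0.6
scene nipple [0.6509 0.1513 0.0853] 0.86 r,t 49.3 0.7
scene head_grip [0.6259 0.1996 0.1135] 0.69 r,t -5.0 -1.0
top coupler [ 0.7557 -0.0024  0.0014] 0.22 r,t 233.2 29.2
top nipple [ 0.68   -0.4411  0.0016] 0.73 r,t 596.6 -228.0
```

```bash
python3 -m jog '{"offset":[[0,0,-0.009],[0,0,-0.009],[-0.0008,0.0017,-0.004],[-0.0008,0.0017,-0.004],[-0.0008,0.0017,-0.004],[-0.0008,0.0017,-0.004],[-0.0008,0.0017,-0.004],[-0.0008,0.0017,-0.004],[0,0,0],[0,0,0]],"yaw":[0,0,0,0,0,0,0,0,0,0],"jaw":[1,1,1,1,1,1,1,1,1,1]}' 40; python3 rep.py
```

```text
clock: 16.65
position: [0.6703, 0.1111, 0.1748]
ee_rot: [0.536, 0.844, -0.0, -0.0]
ft_force: [0.2, -0.5, -2.0]
grip_width: 0.33
grasp_force: 99.1
t 16.65 pos [0.6703 0.1111 0.1748] ydir 25.2 z [-0.  0. -1.] F [ 0.2 -0.5 -2. ] M [-0.02  0.02 -0.01] w 0.330 g 99.1 J [-0.44  0.48  0.3   1.36 -0.14  1.32  0.3 ]
TCP r,tang,z mm 94.0 0.9 174.8 F_r,F_t,F_z [ 0.6 -0.  -2. ]
```

```bash
python3 -m jog '{"offset":[[0,0,0],[0,0,0]],"yaw":[0,0],"jaw":[0.72,0.72]}' 40; python3 rep.py; python3 -m jog '{"offset":[[0.0009,-0.0018,-0.001],[0.0009,-0.0018,-0.001],[0.0009,-0.0018,-0.001],[0.0009,-0.0018,-0.001],[0,0,0]],"yaw":[0,0,0,0,0],"jaw":[0.72,0.72,0.72,0.72,0.72]}' 40;python3 rep.py
```

```text
clock: 16.82
position: [0.6706, 0.1107, 0.1753]
ee_rot: [0.536, 0.844, 0.0, 0.0]
ft_force: [-0.6, 0.3, -2.2]
grip_width: 0.331
grasp_force: 99.1
t 16.82 pos [0.6706 0.1107 0.1753] ydir 25.1 z [ 0.001  0.    -1.   ] F [-0.6  0.3 -2.2] M [-0.03  0.03 -0.02] w 0.331 g 99.1 J [-0.44  0.48  0.3   1.36 -0.14  1.32  0.3 ]
TCP r,tang,z mm 94.5 1.1 175.3 F_r,F_t,F_z [-0.6 -0.4 -2.2]
clock: 17.23
position: [0.6741, 0.1028, 0.1706]
ee_rot: [0.536, 0.844, -0.0, 0.0]
ft_force: [0.3, 0.4, -2.4]
grip_width: 0.331
grasp_force: 99.1
t 17.23 pos [0.6741 0.1028 0.1706] ydir 25.1 z [-0. -0. -1.] F [ 0.3  0.4 -2.4] M [-0.01  0.04 -0.03] w 0.331 g 99.1 J [-0.43  0.49  0.3   1.36 -0.14  1.32  0.31]
TCP r,tang,z mm 103.1 0.8 170.6 F_r,F_t,F_z [-0.3  0.4 -2.4]
```

```bash
python3 rep.py scene; python3 -c "
from h import *
import glob,os
f=max(glob.glob('pics/r*_scene.png'),key=os.path.getmtime);a=cv2.imread(f);p=manip.camera('scene');u,v=proj(p,[.665,.12,.14])[0].astype(int);print(f,u-40,v-40)
cv2.imwrite('pics/v9.png',cv2.resize(a[v-40:v+40,u-40:u+40],(600,600),interpolation=cv2.INTER_CUBIC))
A=np.array([.629,.1955,0]);d=np.array([.4305,-.9026,0])
f=lambda r,z:((proj(p,A+d*r/1e3+[0,0,z/1e3])[0]-[u-40,v-40])*7.5).round()
print('tip',f(67.7,123.1),'root',f(50,85),'M',f(73.9,112.2),'Mnet',f(79.6,123),'G',f(103.1,189.6))"
```

```text
t 17.23 pos [0.6741 0.1028 0.1706] ydir 25.1 z [-0. -0. -1.] F [ 0.3  0.4 -2.4] M [-0.01  0.04 -0.03] w 0.331 g 99.1 J [-0.43  0.49  0.3   1.36 -0.14  1.32  0.31]
TCP r,tang,z mm 103.1 0.8 170.6 F_r,F_t,F_z [-0.3  0.4 -2.4]
scene coupler [0.6646 0.1222 0.1221] 0.8 r,t 81.5 0.6
scene nipple [0.6498 0.1494 0.0871] 0.66 r,t 50.6 -1.1
scene head_grip [0.6256 0.1972 0.1131] 0.56 r,t -3.0 -2.3
pics/r1723_scene.png 290 132
tip [301. 297.] root [289. 322.] M [298. 331.] Mnet [301. 325.] G [323. 259.]
```

View pics/v9.png

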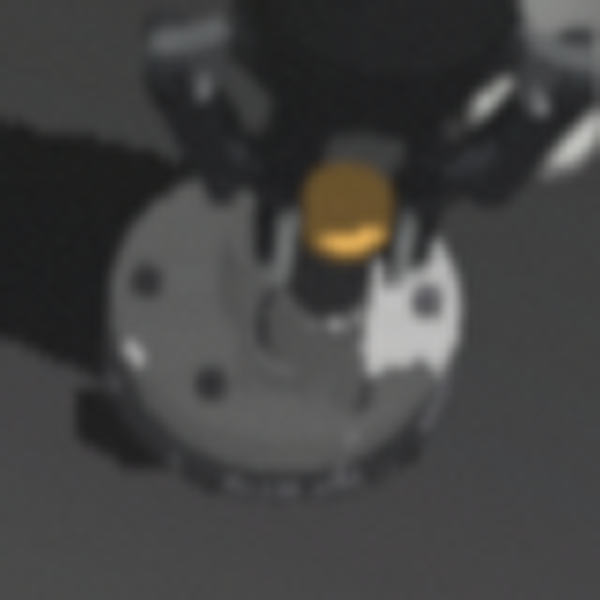

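Run:
```python
from fit import *
p=manip.camera("scene")
f=p["frame"].astype(int);m=(f[:,:,0]>f[:,:,2]+40);m[:132]=0;m[212:]=0;m[:,:290]=0;m[:,370:]=0
y,x=np.nonzero(m);print("obs cap px",x.mean(),y.mean(),x.min(),x.max(),y.min(),y.max())
G=manip.get_obs()["position"]+[0,0,.019];d=np.array([.4305,-.9026,0])
for t in(8,15,20,25):
  for lat,L in((-8.5,.0823),(-4.7,.0703),(0,.071),(-8,.071)):
    a=np.radians(t);w=d*np.sin(a)+[0,0,np.cos(a)];n=d*np.cos(a)-[0,0,np.sin(a)];M=G-w*L+n*lat/1e3
    q=proj(p,np.vstack([circ(M+w*.093,w,.0155),circ(M+w*.105,w,.0155)]))
    print(t,lat,L,q.min(0).round(1),q.max(0).round(1))
# refit profile picture with edges of full3
```

```text
obs cap px 335.97478991596637 159.54621848739495 331 341 154 165
8 -8.5 0.0823 [327.5 152.5] [341.3 166.5]
8 -4.7 0.0703 [328.  151.1] [342.  165.3]
8 0 0.071 [327.9 153. ] [341.9 167.2]
8 -8 0.071 [327.9 150.1] [341.9 164.2]
15 -8.5 0.0823 [327.5 152.9] [341.3 167.1]
15 -4.7 0.0703 [328.  152.2] [342.  166.7]
15 0 0.071 [327.9 154.2] [342.  168.6]
15 -8 0.071 [328. 151.] [342.  165.5]
20 -8.5 0.0823 [327.5 153.4] [341.4 167.6]
20 -4.7 0.0703 [328.  153.1] [342.  167.6]
20 0 0.071 [327.9 155.2] [342.  169.6]
20 -8 0.071 [328.  151.9] [342.  166.3]
25 -8.5 0.0823 [327.6 153.9] [341.4 168.1]
25 -4.7 0.0703 [328.  154.2] [342.  168.5]
25 0 0.071 [327.9 156.3] [341.9 170.6]
25 -8 0.071 [328.  152.9] [342.  167.2]
```

```bash
python3 -m jog '{"offset":[[0,0,0.008],[-0.0026,0.0054,0],[-0.0026,0.0054,0],[0,0,-0.003],[-0.0007,0.0015,-0.0036],[-0.0007,0.0015,-0.0036],[0,0,0]],"yaw":[0,0,0,0,0,0,0],"jaw":[1,1,1,1,1,1,1]}' 40; python3 rep.py;  python3 -m jog '{"offset":[[-0.0007,0.0015,-0.0036],[-0.0007,0.0015,-0.0036],[0,0,0]],"yaw":[0,0,0],"jaw":[1,1,1]}' 40; python3 rep.py scene
```

```text
clock: 18.12
position: [0.6667, 0.1175, 0.1673]
ee_rot: [0.536, 0.844, -0.001, -0.001]
ft_force: [0.1, -0.7, -2.8]
grip_width: 0.329
grasp_force: 99.1
t 18.12 pos [0.6667 0.1175 0.1673] ydir 25.2 z [-0.002 -0.001 -1.   ] F [ 0.1 -0.7 -2.8] M [-0.11  0.02 -0.  ] w 0.329 g 99.1 J [-0.45  0.48  0.3   1.38 -0.14  1.31  0.29]
TCP r,tang,z mm 86.6 0.4 167.3 F_r,F_t,F_z [ 0.7 -0.2 -2.8]
clock: 18.37
position: [0.6649, 0.1193, 0.1604]
ee_rot: [0.536, 0.844, -0.001, -0.001]
ft_force: [-2.6, -3.4, -1.1]
grip_width: 0.328
grasp_force: 99.1
t 18.37 pos [0.6649 0.1193 0.1604] ydir 25.1 z [-0.003 -0.002 -1.   ] F [-2.6 -3.4 -1.1] M [-1.01  1.04  0.06] w 0.328 g 99.1 J [-0.45  0.48  0.29  1.39 -0.14  1.3   0.28]
TCP r,tang,z mm 84.2 -0.4 160.4 F_r,F_t,F_z [ 2.  -3.8 -1.1]
scene coupler [0.6555 0.1365 0.1084] 0.51 r,t 64.7 -1.5
scene nipple [0.6527 0.1504 0.0835] 0.44 r,t 50.9 2.0
```

```bash
python3 -m jog '{"offset":[[0,-0.0023,-0.0007],[0.0009,-0.0019,-0.0007],[0.0009,-0.0019,-0.0007],[0,0,0]],"yaw":[0,0,0,0],"jaw":[1,1,1,1]}' 40; python3 rep.py;  python3 -m jog '{"offset":[[0.0009,-0.0019,-0.0007],[0.0009,-0.0019,-0.0007],[0,0,0]],"yaw":[0,0,0],"jaw":[1,1,1]}' 40; python3 rep.py
```

```text
clock: 18.9
position: [0.6675, 0.1138, 0.1591]
ee_rot: [0.536, 0.844, -0.0, -0.0]
ft_force: [-5.1, -1.7, -0.7]
grip_width: 0.334
grasp_force: 99.3
t 18.90 pos [0.6675 0.1138 0.1591] ydir 25.1 z [-0.001 -0.    -1.   ] F [-5.1 -1.7 -0.7] M [-0.44  1.51  0.13] w 0.334 g 99.3 J [-0.45  0.48  0.3   1.39 -0.14  1.29  0.3 ]
TCP r,tang,z mm 90.3 -0.4 159.1 F_r,F_t,F_z [-0.7 -5.4 -0.7]
clock: 19.15
position: [0.6691, 0.1107, 0.1578]
ee_rot: [0.536, 0.844, -0.0, -0.001]
ft_force: [-5.6, -0.4, 0.9]
grip_width: 0.331
grasp_force: 99.3
t 19.15 pos [0.6691 0.1107 0.1578] ydir 25.2 z [-0.001  0.001 -1.   ] F [-5.6 -0.4  0.9] M [-0.14  1.76  0.12] w 0.331 g 99.3 J [-0.44  0.49  0.3   1.39 -0.14  1.29  0.3 ]
TCP r,tang,z mm 93.8 -0.3 157.8 F_r,F_t,F_z [-2.  -5.3  0.9]
```

```bash
python3 -m jog '{"offset":[[0.0004,-0.0021,-0.0007],[0.0004,-0.0021,-0.0007],[0.0009,-0.0019,-0.0007],[0,0,0]],"yaw":[0,0,0,0],"jaw":[1,1,1,1]}' 40; python3 rep.py scene
```

```text
clock: 19.48
position: [0.6707, 0.1057, 0.1558]
ee_rot: [0.536, 0.844, 0.0, -0.001]
ft_force: [-6.6, 1.5, 1.7]
grip_width: 0.332
grasp_force: 99.4
t 19.48 pos [0.6707 0.1057 0.1558] ydir 25.2 z [-0.001  0.002 -1.   ] F [-6.6  1.5  1.7] M [0.46 1.9  0.17] w 0.332 g 99.4 J [-0.43  0.49  0.3   1.39 -0.15  1.29  0.31]
TCP r,tang,z mm 99.1 -1.0 155.8 F_r,F_t,F_z [-4.2 -5.3  1.7]
scene coupler [0.6559 0.1363 0.1106] 0.68 r,t 65.0 -1.2
scene nipple [0.6505 0.1509 0.0863] 0.58 r,t 49.5 0.2
scene head_grip [0.6288 0.1968 0.1133] 0.57 r,t -1.3 0.4
```

```bash
python3 -m jog '{"offset":[[-0.0007,-0.0003,0],[-0.0007,-0.0003,0],[-0.0003,0.0006,-0.0014],[-0.0003,0.0006,-0.0014],[0,0,0]],"yaw":[0,0,0,0,0],"jaw":[1,1,1,1,1]}' 100; python3 rep.py; python3 -m jog '{"offset":[[-0.0003,0.0006,-0.0014],[-0.0003,0.0006,-0.0014],[0,0,0]],"yaw":[0,0,0],"jaw":[1,1,1]}' 100; python3 rep.py
```

```text
clock: 20.1
position: [0.6695, 0.1061, 0.1536]
ee_rot: [0.536, 0.844, 0.001, -0.0]
ft_force: [-3.4, 2.8, 2.8]
grip_width: 0.328
grasp_force: 99.7
t 20.10 pos [0.6695 0.1061 0.1536] ydir 25.2 z [ 0.001  0.001 -1.   ] F [-3.4  2.8  2.8] M [0.68 1.33 0.06] w 0.328 g 99.7 J [-0.43  0.49  0.3   1.39 -0.14  1.28  0.31]
TCP r,tang,z mm 98.1 -2.0 153.6 F_r,F_t,F_z [-4.  -1.9  2.8]
clock: 20.35
position: [0.6692, 0.1069, 0.151]
ee_rot: [0.536, 0.844, 0.001, 0.0]
ft_force: [-4.7, 2.4, 2.8]
grip_width: 0.331
grasp_force: 99.6
t 20.35 pos [0.6692 0.1069 0.151 ] ydir 25.2 z [ 0.002  0.001 -1.   ] F [-4.7  2.4  2.8] M [0.78 1.12 0.05] w 0.331 g 99.6 J [-0.44  0.49  0.3   1.4  -0.14  1.27  0.31]
TCP r,tang,z mm 97.2 -1.9 151.0 F_r,F_t,F_z [-4.2 -3.2  2.8]
```

```bash
python3 -m jog '{"offset":[[-0.0006,0.0009,-0.0014],[-0.0006,0.0008,-0.0014],[-0.0003,0.0006,-0.0014],[0,0,0]],"yaw":[0,0,0,0],"jaw":[1,1,1,1]}' 100; python3 rep.py; python3 -m jog '{"offset":[[-0.0003,0.0006,-0.0014],[-0.0003,0.0006,-0.0014],[-0.0003,0.0006,-0.0014],[0,0,0]],"yaw":[0,0,0,0],"jaw":[1,1,1,1]}' 100; python3 rep.py scene
```

```text
clock: 20.68
position: [0.6667, 0.1099, 0.1451]
ee_rot: [0.536, 0.844, 0.0, -0.001]
ft_force: [-2.4, 5.6, -2.3]
grip_width: 0.33
grasp_force: 99.1
t 20.68 pos [0.6667 0.1099 0.1451] ydir 25.2 z [-0.001  0.001 -1.   ] F [-2.4  5.6 -2.3] M [1.3  0.61 0.06] w 0.330 g 99.1 J [-0.44  0.49  0.29  1.41 -0.14  1.27  0.31]
TCP r,tang,z mm 93.5 -2.9 145.1 F_r,F_t,F_z [-6.1  0.2 -2.3]
clock: 21.02
position: [0.6667, 0.1102, 0.1422]
ee_rot: [0.536, 0.844, 0.0, 0.0]
ft_force: [-2.2, 2.0, 5.2]
grip_width: 0.331
grasp_force: 99.7
t 21.02 pos [0.6667 0.1102 0.1422] ydir 25.1 z [ 0.001  0.    -1.   ] F [-2.2  2.   5.2] M [0.81 0.75 0.03] w 0.331 g 99.7 J [-0.44  0.49  0.29  1.41 -0.14  1.26  0.3 ]
TCP r,tang,z mm 93.2 -2.7 142.2 F_r,F_t,F_z [-2.7 -1.1  5.2]
scene coupler [0.651  0.139  0.0973] 0.74 r,t 60.5 -4.5
scene nipple [0.6522 0.1495 0.0866] 0.53 r,t 51.5 1.1
scene head_grip [0.6279 0.1977 0.1137] 0.57 r,t -2.5 -0.0
```

```bash
python3 -m jog '{"offset":[[-0.0003,0.0006,-0.0014],[-0.0003,0.0006,-0.0014],[-0.0003,0.0006,-0.0014],[0,0,0]],"yaw":[0,0,0,0],"jaw":[1,1,1,1]}' 100; python3 rep.py; python3 -m jog '{"offset":[[-0.0003,0.0006,-0.0014],[-0.0003,0.0006,-0.0014],[0,0,0]],"yaw":[0,0,0],"jaw":[1,1,1]}' 100; python3 rep.py
```

```text
clock: 21.55
position: [0.6661, 0.1115, 0.1385]
ee_rot: [0.536, 0.844, 0.0, 0.001]
ft_force: [-1.3, 0.0, 7.3]
grip_width: 0.331
grasp_force: 99.9
t 21.55 pos [0.6661 0.1115 0.1385] ydir 25.1 z [ 0.002 -0.    -1.   ] F [-1.3  0.   7.3] M [0.49 0.73 0.08] w 0.331 g 99.9 J [-0.44  0.49  0.29  1.42 -0.14  1.25  0.3 ]
TCP r,tang,z mm 91.8 -2.7 138.5 F_r,F_t,F_z [-0.6 -1.2  7.3]
clock: 21.8
position: [0.6658, 0.1122, 0.1362]
ee_rot: [0.537, 0.844, 0.0, 0.001]
ft_force: [-2.0, 0.1, 9.2]
grip_width: 0.33
grasp_force: 100.2
t 21.80 pos [0.6658 0.1122 0.1362] ydir 25.1 z [ 0.003 -0.001 -1.   ] F [-2.   0.1  9.2] M [0.31 0.79 0.06] w 0.330 g 100.2 J [-0.44  0.49  0.29  1.42 -0.14  1.24  0.3 ]
TCP r,tang,z mm 91.0 -2.6 136.2 F_r,F_t,F_z [-1.  -1.8  9.2]
```

```bash
python3 -m jog '{"offset":[[-0.0003,0.0006,-0.0014],[0,0,0]],"yaw":[0,0],"jaw":[1,1]}' 100; python3 rep.py; python3 -m jog '{"offset":[[-0.0003,0.0006,-0.0014],[0,0,0]],"yaw":[0,0],"jaw":[1,1]}' 100; python3 rep.py;python3 -m jog '{"offset":[[-0.0003,0.0006,-0.0014],[0,0,0]],"yaw":[0,0],"jaw":[1,1]}' 100; python3 rep.py
```

```text
clock: 21.97
position: [0.666, 0.1121, 0.1355]
ee_rot: [0.537, 0.844, 0.001, 0.002]
ft_force: [-1.5, -3.3, 13.3]
grip_width: 0.327
grasp_force: 100.6
t 21.97 pos [0.666  0.1121 0.1355] ydir 25.1 z [ 0.004 -0.001 -1.   ] F [-1.5 -3.3 13.3] M [-0.11  0.86  0.11] w 0.327 g 100.6 J [-0.45  0.49  0.29  1.43 -0.14  1.24  0.3 ]
TCP r,tang,z mm 91.2 -2.5 135.5 F_r,F_t,F_z [ 2.3 -2.8 13.3]
clock: 22.13
position: [0.6664, 0.1118, 0.135]
ee_rot: [0.537, 0.843, 0.001, 0.003]
ft_force: [-1.4, -5.5, 18.0]
grip_width: 0.329
grasp_force: 101.0
t 22.13 pos [0.6664 0.1118 0.135 ] ydir 25.0 z [ 0.005 -0.002 -1.   ] F [-1.4 -5.5 18. ] M [-0.54  0.91  0.14] w 0.329 g 101.0 J [-0.45  0.49  0.29  1.43 -0.14  1.24  0.3 ]
TCP r,tang,z mm 91.7 -2.3 135.0 F_r,F_t,F_z [ 4.4 -3.7 18. ]
clock: 22.3
position: [0.6668, 0.1114, 0.1346]
ee_rot: [0.538, 0.843, 0.001, 0.004]
ft_force: [-1.9, -7.6, 20.9]
grip_width: 0.335
grasp_force: 101.3
t 22.30 pos [0.6668 0.1114 0.1346] ydir 25.0 z [ 0.007 -0.003 -1.   ] F [-1.9 -7.6 20.9] M [-1.06  0.97  0.16] w 0.335 g 101.3 J [-0.45  0.49  0.29  1.43 -0.14  1.24  0.3 ]
TCP r,tang,z mm 92.2 -2.1 134.6 F_r,F_t,F_z [ 6.  -5.  20.9]
```

```bash
python3 -m jog '{"offset":[[0,0,0],[0,0,0],[0,0,0],[0,0,0],[0,0,0],[0,0,0],[0,0,0],[0,0,0],[0,0,0],[0,0,0],[0,0,0],[0,0,0]],"yaw":[0,0,0,0,0,0,0,0,0,0,0,0],"jaw":[1,1,1,1,1,1,1,1,1,1,1,1]}' 100; python3 rep.py scene; python3 -c "
from h import *
p=manip.camera('scene');a=p['frame'][:,:,::-1];cv2.imwrite('pics/v10.png',cv2.resize(a[80:320,190:410],(733,600) if 0 else (550,600),interpolation=cv2.INTER_CUBIC))"
```

```text
clock: 23.3
position: [0.6667, 0.1115, 0.1346]
ee_rot: [0.537, 0.843, 0.001, 0.004]
ft_force: [-1.4, -7.4, 22.1]
grip_width: 0.327
grasp_force: 101.3
t 23.30 pos [0.6667 0.1115 0.1346] ydir 25.0 z [ 0.007 -0.002 -1.   ] F [-1.4 -7.4 22.1] M [-1.03  1.02  0.14] w 0.327 g 101.3 J [-0.45  0.49  0.29  1.43 -0.14  1.24  0.3 ]
TCP r,tang,z mm 92.0 -2.1 134.6 F_r,F_t,F_z [ 6.1 -4.4 22.1]
scene coupler [0.6532 0.1422 0.0875] 0.54 r,t 58.5 -1.1
scene nipple [0.6533 0.1503 0.0866] 0.67 r,t 51.3 2.5
scene head_grip [0.6251 0.1949 0.1138] 0.69 r,t -1.1 -3.8
```

View pics/v10.png

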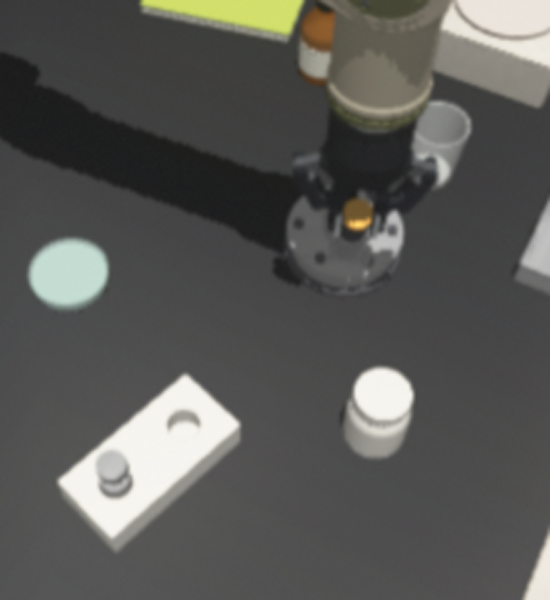

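The picture shows the coupler, brass cap at about (357,213), held on the nipple. The plug is still in the rack at (113,472), and the jar, dish, bottle and beaker stand undisturbed. The push is steady at 22 N upward on the tool, against the hard stop.

```bash
python3 -c "
from workcell import manip
print(manip.hand_in())"
```

```text
the job is handed in; nothing more can be done
None
```

I turned the head counter-clockwise against its stop, snapped the vent coupler onto the nipple and handed the job in at about 23 s, still gripping at 100 N and pressing the sleeve onto what the force rise showed to be its hard stop; the plug and bystanders visible in the last picture were standing in place.

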